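Raise the adjustable bench shelf to its upper rung

ROBOT

A 7-joint arm with a two-finger parallel gripper is mounted at the origin on the work surface. World frame = base frame: x ahead of the robot, y to its left, z up, the work surface at z = 0. Lengths are in m, angles in rad, forces in N, time in s.
With the tool pointing down it reaches from about 0.4 to 0.9 m from the base axis. Payload 5.5 kg.
Tool frame: the origin (TCP) lies midway between the tips of the shut fingers; the grasp point (between the pads) lies 19 mm behind it (manip.grip_depth is the distance from the TCP to the grasp point, in m); z points along the fingers, y is the line along which they close (so a half turn about z gives the same grasp; the last joint's range is limited). The gripper opens to 92 mm and grips with 3 to 60 N. Pads are 19 mm wide; open, the fingers measure 130 mm over their backs; the gripper's body (75 mm by 190 mm) begins 47 mm behind the grasp point.
Start: joints at [1.549, 0.501, -0.427, 1.55, 0.221, 1.138, -0.21], TCP at [0.183, -0.624, 0.227] pointing down, gripper open.
Joint ranges: [-2.88, 2.88], [-0.31, 2.03], [-1.54, 1.56], [0.2, 2.42], [-1.41, 4.55], [0.19, 2.02], [-2.57, 2.57]. Speed limits (rad/s): [2.57, 2.57, 3.14, 3.14, 3.14, 3.14, 3.14].

INTERFACE

Orientations are given as a unit quaternion [x, y, z, w].
In Python, from bench import manip, effector, viewer gives the robot as it stands. Calls block until the motion is done:
- manip.move_pose(position, orientation): joint-space move of the TCP to a pose.
- manip.servo_line(position, ori=None, vel=0.15): straight line of the TCP; ori=None keeps the orientation; vel is the mean speed in m/s.
- manip.movej(angles): joint-space move.
- effector.open_jaws() and effector.close(f_grip=None): open the fingers fully, or close them until they stop; f_grip is the grip in N (None keeps the last).
- manip.sleep(seconds).
- manip.solve_ik(position, orientation): joint angles nearest the present ones, or None.
- viewer.get_image(name): name is "scene" or "top" or "wrist"; returns the picture (400x640x3 uint8, red, green, blue); there is no depth.
- viewer.get_calibration(name): a dict with "vfov" (degrees; the focal length in pixels is half the picture's height over the tangent of half this angle, whatever the lens; pixels are square), "cx", "cy" (the principal point, pixels), "eye" and "attitude" of the camera in the world. Camera axes: x right, y down, z forward; pixel columns grow to the right and rows downward; lengths in m; the calibration is good to about 2 mm. The wrist camera is an equidistant fisheye: a pixel r from the principal point sees the ray r / f radians off the axis. A picture is of the moment at which its call begins: read the wrist's pose just before it. get_calibration takes no time and is no camera call; for the wrist camera it gives the pose at the moment of the call.
A pose or a line that the arm cannot do raises manip.PlanningError and nothing moves.
- manip.hand_in(): hands the job in; it is judged then, once.
Readings, each from a call of its own:
- manip.current_clock(): time.
- manip.current_q(): joint angles.
- manip.current_joint_velocities(): joint speeds.
- manip.current_tau(): joint torques, N m.
- manip.current_tool_pos(): TCP position.
- manip.current_tcp_rot(): TCP orientation.
- manip.current_force(): force on the tool from outside, world axes, zero at the start.
- manip.current_wrist_torque(): the same for the moment, N m.
- manip.current_finger_gap(): finger opening in m.
- manip.current_gripper_force(): force on a finger pad.
Only numpy, scipy, OpenCV 4.12 (cv2) and the standard library are available. Lean on these libraries where they do the work, as an engineer would, in place of code of your own. Each camera call takes 0.05 s, during which the arm holds its last target. There are 200 camera calls.

TASK

Take the small adjustable shelf by its top bar and raise it past the upper rung until the gravity pawl swings out over that rung, without ramming the rubber buffers, then lower it gently until the pawl carries it. Push straight down on it with about 12 N for a second to prove it is locked, then let go and leave the rest of the stock where it stands.

Things in the scene. Friction and masses are not known exactly. Their poses are not given: they have to be found in the camera images.
- stand: Fixed galvanised stand: 260 x 280 x 6 mm foot plate, two slotted channels 170 mm tall, 236 mm apart. Origin: underside of the plate, midway between the channels; z up, y from channel to channel, x towards the side with the sliding section and its wire shelf. Between the channels a rung frame is clamped anywhere within a +-12 mm band; that height is not measured: feel for it.
- upper_rung (a point): Point of the stand (x 0, y 0, z 92 mm) where the middle of the upper rung would be with the rung frame in mid-band; the real rung is up to 12 mm higher or lower. Rungs: round steel bars, 12 mm thick, along the stand's y; the lower one is 45 mm below the upper.
- buffers (a point): Point of the stand (x 26, y 0, z 137 mm) midway between the lower faces of the two rubber buffers (16 mm thick, at y +-45 mm) with the rung frame in mid-band; they shift with the frame, up to 12 mm. The section meets them when raised 0.109 +-0.012 m; they give 1 mm per 5 N and must not be pushed with more than 25 N.
- handle (a point): Centre of the section's round top bar (14 mm thick, aluminium, along the stand's y, 166 mm clear between the stiles, nothing above it), at x 26, y 0, z 215 mm + joint section in the stand's frame. Grasp it from above, fingers closing along the stand's x. The wire shelf lies 39 mm below it, on the +x side.
- section (a joint): How far the section is raised, m: 0 = down, where it starts. It slides only straight up and down, with about 1 N of friction; it weighs 0.45 to 0.75 kg and drops if let go unhooked. The lower rung holds it at 0.036, the upper at 0.081, both +-0.012 (same shift as rungs and buffers).
- pawl (a point): Pivot of the section's steel gravity pawl (30 mm wide, nose 34 mm to -x, weighted tail to +x), at x 26, y 0, z 22 mm + joint section. It folds nose down as it passes a rung going up, and swings back level by itself within 0.6 s once the section is about 20 mm above that rung's seat; lowered then, it catches that rung.
- carton: Bystander: kraft carton 190 x 150 x 90 mm, origin under its centre.
- slim_carton: Bystander: kraft carton 130 x 100 x 40 mm lying on the larger carton, origin under its centre.
- tin: Bystander: tin, 44 mm across, 55 mm tall, on the stand's foot plate on its -x side, origin under its centre.

How it is judged:
On the way:
1. hooked on the upper rung and pushed down: the pawl bears on that rung with more than 11 N, for 0.3 s (value of joint section between 0.062 and 0.0955 m and contact force between section and stand above 11 N), for 0.3 s.
At the end, for the whole second after the job is handed in: The section hangs at rest by its pawl on the upper rung (raised 62 to 95.5 mm, pawl bearing on the rung with more than 2 N) after the push test, and is let go (value of joint section between 0.062 and 0.0955 m and velocity of joint section between -0.01 and 0.01 m/s and contact force between section and stand above 2 N); the robot touches nothing.
It fails at once if the section is rammed into the buffers, or slammed or forced down on a rung (more than 32 N between section, with its pawl, and stand, with its rungs and buffers) (contact force between section and stand above 32 N).
It fails at once if the section is dropped (falls faster than 0.25 m/s) (velocity of joint section below -0.25 m/s).
It fails at once if other stock is moved by more than 30 mm (distance of any of carton, slim_carton, tin, bowl, mug, pale_box, pan from where it was at the start of the episode above 0.03 m).
It also fails if it takes over 54 s, if anything falls off the work surface, if the arm or the gripper's body presses on something with over 40 N, if the wrist force passes 120 N, or if a joint passes its speed limit or range.

## Working session

There is one attempt and no reset: what is moved stays moved. The work goes in short steps, each a Python script; the robot and the scene stay as the last script left them, time stands still between calls to the robot, and variables do not carry over. Pictures are saved under pics/ and viewed, at most 10 in all, crops included, and the job is handed in when it is done.

```bash
mkdir -p pics; ls; python3 - <<'E'
from bench import manip, effector, viewer
import cv2
for n in("scene","top"):
    cv2.imwrite(f"pics/{n}0.png",viewer.get_image(n)[:,:,::-1]); print(n,viewer.get_calibration(n))
print(manip.current_clock(),manip.current_tool_pos(),manip.current_tcp_rot(),manip.grip_depth)
E
```

```text
pics
scene {'vfov': 57.0787931841424, 'cx': 318.59520820087744, 'cy': 201.8642068900168, 'eye': array([1.04472248, 0.30226769, 0.62915972]), 'attitude': array([ 0.4236212 ,  0.7877878 , -0.38881175, -0.22081868])}
top {'vfov': 45.00087151818283, 'cx': 319.34770652447855, 'cy': 202.85221377502808, 'eye': array([ 0.42595813, -0.01491194,  1.05052871]), 'attitude': array([-0.69612144,  0.71614544, -0.03930024,  0.03171979])}
0.1 [ 0.18238827 -0.62322295  0.22575352] [ 9.89872543e-01  1.41956195e-01 -1.07158940e-04 -8.81009497e-04] 0.0188
```

View pics/scene0.png

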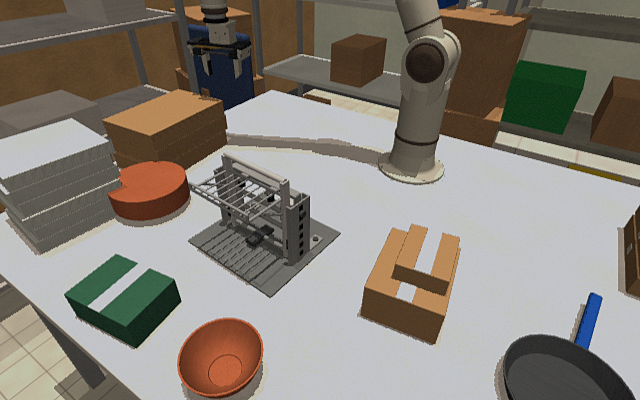

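View pics/top0.png

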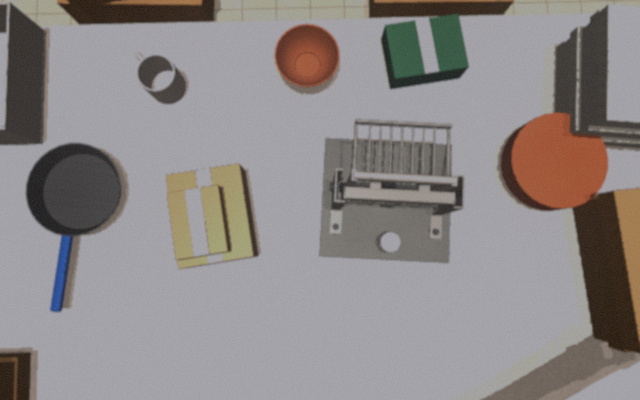

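The top view shows the stand near (388,200): foot plate corners about (327,139), (320,256) and (449,262), wire shelf towards +x (image up), and the top bar at row ~194, columns 345–457. The tin is at (390,242) and the cartons are at (210,215), well clear. I'll zoom in to get edge pixels.

```bash
cat > h.py <<'E'
import numpy as np, cv2
from scipy.spatial.transform import Rotation as R
from bench import manip, effector, viewer
def ray(c,u,v):
    f=200/np.tan(np.radians(c["vfov"])/2); d=np.array([(u-c["cx"])/f,(v-c["cy"])/f,1.])
    return np.array(c["eye"]),R.from_quat(c["attitude"]).apply(d)
def onz(c,u,v,z):
    e,d=ray(c,u,v); return e+d*(z-e[2])/d[2]
def proj(c,p):
    f=200/np.tan(np.radians(c["vfov"])/2); q=R.from_quat(c["attitude"]).inv().apply(np.array(p)-c["eye"])
    return np.array([c["cx"],c["cy"]])+f*q[:2]/q[2]
E
python3 - <<'E'
from h import *
im=cv2.imread("pics/top0.png"); s=cv2.imread("pics/scene0.png")
a=cv2.resize(im[110:270,310:470],None,fx=3.7,fy=3.7,interpolation=cv2.INTER_CUBIC)
cv2.imwrite("pics/topc.png",a)
c=viewer.get_calibration("top")
P=[onz(c,u,v,.006) for u,v in((327,139),(320,256),(449,262))]
print(P,np.linalg.norm(P[0]-P[1]),np.linalg.norm(P[2]-P[1]))
for u,v in((345,194),(457,196)): print(onz(c,u,v,.215))
E
```

```text
[array([ 0.67203001, -0.04858255,  0.006     ]), array([ 0.41623165, -0.0257363 ,  0.006     ]), array([ 0.39536649, -0.30302563,  0.006     ])] 0.2568165746252435 0.2780732398501802
[ 0.52432154 -0.07025174  0.215     ]
[ 0.5153831  -0.26576969  0.215     ]
```

View pics/topc.png

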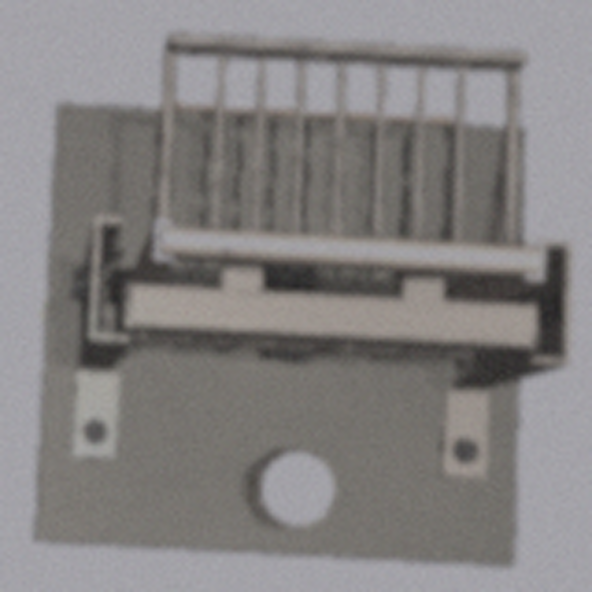

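The crop shows plate corners at (58,103), (35,541), (514,565) and (522,128). The bright bar nearest the shelf, (158,240)–(545,262), is the handle. The wider one behind it, with the two buffer arms, is the stand's own crossbar.

```bash
python3 - <<'E'
from h import *
c=viewer.get_calibration("top"); F=lambda u,v,z:onz(c,310+u/3.7,110+v/3.7,z)
P=np.array([F(*p,.006) for p in((58,103),(35,541),(514,565),(522,128))])
S=np.array([(.13,.14),(-.13,.14),(-.13,-.14),(.13,-.14)])
d=P[:,:2]-P[:,:2].mean(0); yaw=np.arctan2((S[:,0]*d[:,1]-S[:,1]*d[:,0]).sum(),(S*d).sum())
o=P[:,:2].mean(0); Rz=R.from_euler('z',yaw)
h=np.r_[o,0]+Rz.apply([.026,0,.215])
print("plate",o,np.degrees(yaw),"sides",[np.linalg.norm(P[i]-P[i-1]).round(4) for i in range(4)])
a,b=F(163,243,.218),F(545,262,.218)
print("handle from plate",h,"bar",a,b,(a+b)/2,np.linalg.norm(a-b),np.degrees(np.arctan2(*(-(a-b)[:1]),(a-b)[1])))
cs=viewer.get_calibration("scene")
for y in(-.083,0,.083): print(proj(cs,h+Rz.apply([0,y,0])))
s=cv2.imread("pics/scene0.png"); 
for y in(-.083,.083): cv2.circle(s,tuple(int(t) for t in proj(cs,h+Rz.apply([0,y,0]))),1,(0,0,255),-1)
cv2.imwrite("pics/scenec.png",cv2.resize(s[130:310,170:350],None,fx=3.2,fy=3.2,interpolation=cv2.INTER_CUBIC))
# grasp: tool y along stand x, tool z down
for k in(1,-1):
    y=Rz.apply([k,0,0]);z=np.array([0,0,-1.]);q=R.from_matrix(np.c_[np.cross(y,z),y,z]).as_quat()
    for dz in(.1,0,-.019,.11):
        s=manip.solve_ik(h+[0,0,dz],q); print(k,dz,q.round(3),None if s is None else np.round(s,2))
E
```

```text
plate [ 0.53413925 -0.17376639] -4.531474349423344 sides [np.float64(0.2772), np.float64(0.2598), np.float64(0.2791), np.float64(0.259)]
handle from plate [ 0.56005798 -0.17582056  0.215     ] bar [ 0.55569546 -0.08694672  0.218     ] [ 0.54170561 -0.26692457  0.218     ] [ 0.54870054 -0.17693564  0.218     ] 0.18052075385274477 -4.444717679847946
[223.83343536 155.98378107]
[250.06287775 168.39440618]
[279.10072501 182.13384566]
1 0.1 [0.735 0.679 0.    0.   ] [ 1.02  0.46 -1.04  1.59  0.41  1.32 -0.15]
1 0 [0.735 0.679 0.    0.   ] [ 0.98  0.56 -0.99  1.71  0.51  1.15 -0.23]
1 -0.019 [0.735 0.679 0.    0.   ] [ 0.97  0.58 -0.98  1.73  0.53  1.12 -0.25]
1 0.11 [0.735 0.679 0.    0.   ] [ 1.02  0.45 -1.04  1.58  0.4   1.34 -0.15]
-1 0.1 [-0.679  0.735  0.     0.   ] [-0.57  0.49  1.15  1.65 -0.46  1.31 -2.56]
-1 0 [-0.679  0.735  0.     0.   ] [-0.49  0.56  1.03  1.76 -0.53  1.13 -2.51]
-1 -0.019 [-0.679  0.735  0.     0.   ] [-0.44  0.55  0.96  1.78 -0.51  1.08 -2.52]
-1 0.11 [-0.679  0.735  0.     0.   ] [-0.57  0.48  1.17  1.63 -0.45  1.33 -2.56]
```

View pics/scenec.png

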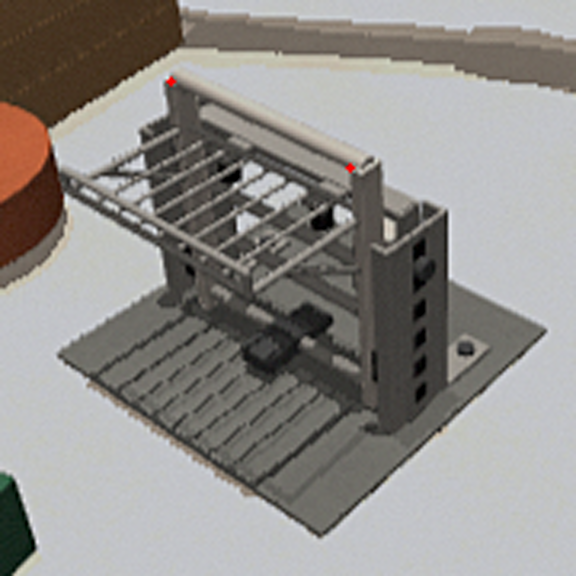

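The predicted handle (red dots) sits about 5 px off the bar in the scene view, and about 11 mm in x off the bar in the top view. I'll settle it by crossing the two views, for the bar and for the plate corners.

```bash
python3 - <<'E'
from h import *
cs=viewer.get_calibration("scene");ct=viewer.get_calibration("top")
T=lambda u,v:ray(ct,310+u/3.7,110+v/3.7); S=lambda u,v:ray(cs,170+u/3.2,130+v/3.2)
def tri(a,b):
    A=np.c_[a[1],-b[1]];t=np.linalg.lstsq(A,b[0]-a[0],rcond=None)[0]
    p,q=a[0]+t[0]*a[1],b[0]+t[1]*b[1]; return ((p+q)/2).round(4),np.linalg.norm(p-q).round(4)
print("corners",tri(T(58,103),S(320,535)),tri(T(35,541),S(547,330)),tri(T(522,128),S(58,355)))
# bar: plane from each view, cut at stand y=0 plane -> point
rz=R.from_euler('z',-4.5,degrees=True); n3=rz.apply([0,1,0])
def plane(a,b): n=np.cross(a[1],b[1]); return n,n@a[0]
n1,d1=plane(T(163,243),T(545,262)); n2,d2=plane(S(205,88),S(365,160))
p0=np.array([.5486,-.176,.2])
print("bar pt",np.linalg.solve([n1,n2,n3],[d1,d2,n3@p0]))
for u,v in((205,88),(365,160)): e,d=S(u,v); print("scene@.215",e+d*(.215-e[2])/d[2])
E
```

```text
corners (array([ 0.6755, -0.0455,  0.0019]), np.float64(0.0008)) (array([ 0.4155, -0.024 ,  0.0008]), np.float64(0.0013)) (array([ 0.6528, -0.3229,  0.0008]), np.float64(0.0016))
bar pt [ 0.54926069 -0.176052    0.2149767 ]
scene@.215 [ 0.54552944 -0.23531676  0.215     ]
scene@.215 [ 0.55476944 -0.08957664  0.215     ]
```

Both views put the bar at (0.549, -0.176, 0.215), exactly at its stated height, so the channel midpoint simply isn't the plate centre. Next I'll go above it and check with the wrist camera.

```bash
cat >> h.py <<'E'
H=np.array([.549,-.176,.215]); RZ=R.from_euler('z',-4.5,degrees=True)
_y=RZ.apply([1,0,0]); _z=np.array([0,0,-1.]); Q=R.from_matrix(np.c_[np.cross(_y,_z),_y,_z]).as_quat()
E
python3 - <<'E'
from h import *
p=manip.current_tool_pos(); manip.servo_line(p+[0,0,.17],vel=.3)
manip.move_pose(H+[0,0,.15],Q); manip.servo_line(H+[0,0,.04],vel=.15)
print(manip.current_clock(),manip.current_tool_pos(),manip.current_force(),manip.current_finger_gap())
c=viewer.get_calibration("wrist"); im=viewer.get_image("wrist"); print(c)
f=200/np.tan(np.radians(c["vfov"])/2)
im=im[:,:,::-1].copy()
for y in np.linspace(-.08,.08,9):
    q=R.from_quat(c["attitude"]).inv().apply(H+RZ.apply([0,y,0])-c["eye"]); n=np.hypot(*q[:2]); r=f*np.arctan2(n,q[2])
    cv2.circle(im,(int(round(c["cx"]+r*q[0]/n)),int(round(c["cy"]+r*q[1]/n))),1,(0,0,255),-1)
cv2.imwrite("pics/w1.png",im)
E
```

```text
3.7833 [ 0.54970733 -0.17598111  0.25590473] [0.95396585 0.5633312  0.83484874] 0.09194969760913224
{'vfov': 65.70646984690485, 'cx': 314.81618636937526, 'cy': 195.68776056806274, 'eye': array([ 0.5560633 , -0.09657453,  0.41424674]), 'attitude': array([ 0.98822722, -0.0383735 , -0.00415485,  0.14804452])}
```

View pics/w1.png

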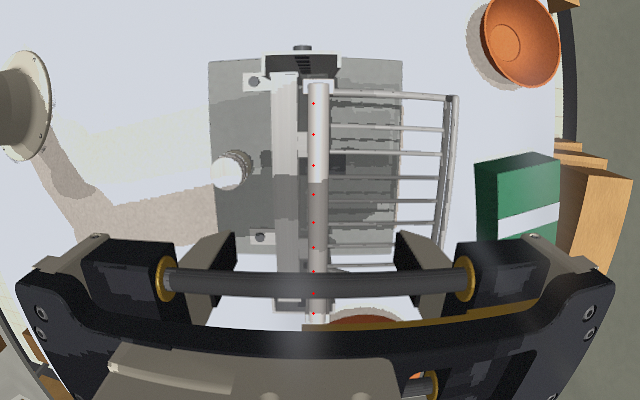

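The wrist view shows the bar centre at column ~318 with my predicted dots at ~313.5, so the bar lies about 3 mm further in +x. The fingers straddle it and the shelf ends are clear. I'll correct x to 0.5515, descend and grip.

```bash
sed -i 's/H=np.array(\[.549/H=np.array([.5515/' h.py
python3 - <<'E'
from h import *
g=H-[0,0,manip.grip_depth]
manip.servo_line(g,vel=.05); print(manip.current_tool_pos(),manip.current_force())
effector.close(8); print(manip.current_finger_gap(),manip.current_force(),manip.current_gripper_force())
effector.close(35); print(manip.current_finger_gap(),manip.current_force(),manip.current_gripper_force(),manip.current_clock())
E
```

```text
[ 0.55177083 -0.17600442  0.19656887] [-0.01807189 -0.55815483 -0.43937591]
0.013663877649083491 [ 0.93477148 -0.31949379 -0.53201891] 7.99996018409729
0.013186527782740971 [ 1.91042545 -0.37034841 -1.93886771] 34.999703764915466 6.5667
```

Gripped at a 13–14 mm gap, which matches the bar, with little side load. Now lift to 85 mm, then feel upwards for the buffers in 1 mm steps.

```bash
python3 - <<'E'
from h import *
g=manip.current_tool_pos(); z0=g[2]; np.save("g.npy",g)
F=lambda:np.mean([manip.current_force()[2] for _ in range(3)])
for s in(.015,.085):
    manip.servo_line(g+[0,0,s],vel=.06); manip.sleep(.15); print(s,manip.current_force().round(2),manip.current_tool_pos()[2]-z0)
base=F(); t=manip.current_clock()
while s<.124:
    s+=.001; manip.servo_line(g+[0,0,s],vel=.02); manip.sleep(.05); f=F()
    print(round(s,4),round(manip.current_tool_pos()[2]-z0,4),round(f,2))
    if f<base-5: break
print(manip.current_clock()-t,manip.current_clock(),manip.current_finger_gap())
E
```

```text
0.015 [ 2.81  0.19 -4.25] 0.01470670996247897
0.085 [ 2.32 -1.08 -4.85] 0.08481579535841796
0.086 0.0859 -5.75
0.087 0.0871 -5.79
0.088 0.0881 -5.6
0.089 0.0891 -5.04
0.09 0.0901 -5.84
0.091 0.091 -4.94
0.092 0.0921 -4.63
0.093 0.0931 -5.12
0.094 0.0941 -4.84
0.095 0.0951 -5.32
0.096 0.0961 -5.7
0.097 0.0971 -5.34
0.098 0.0981 -4.81
0.099 0.0991 -5.42
0.1 0.1001 -4.73
0.101 0.1011 -5.17
0.102 0.1021 -5.48
0.103 0.1031 -4.65
0.104 0.1041 -4.94
0.105 0.1051 -5.73
0.106 0.1061 -4.94
0.107 0.1071 -5.14
0.108 0.1081 -4.96
0.109 0.1091 -4.51
0.11 0.1101 -4.05
0.111 0.1111 -5.32
0.112 0.1121 -5.05
0.113 0.1131 -4.75
0.114 0.1141 -4.68
0.115 0.1151 -4.08
0.116 0.1161 -4.77
0.117 0.1171 -5.52
0.118 0.1181 -5.3
0.119 0.1191 -5.11
0.12 0.1201 -4.25
0.121 0.1208 -7.14
0.122 0.1216 -11.0
11.1 19.6833 0.012979125262699617
```

Buffers felt at about 0.1205, so the frame is shifted about +11.5 mm and the seat should be near 0.0925. I'll back off, wait for the pawl, lower gently until it carries, then push in small steps.

```bash
python3 - <<'E'
from h import *
g=np.load("g.npy"); z0=g[2]
F=lambda:np.mean([manip.current_force()[2] for _ in range(3)])
manip.servo_line(g+[0,0,.119],vel=.02); manip.sleep(.9); print("off buffer",F())
s=.097; manip.servo_line(g+[0,0,s],vel=.03); manip.sleep(.2); base=F(); print(base, manip.current_clock())
while s>.086:
    s-=.0007; manip.servo_line(g+[0,0,s],vel=.015); manip.sleep(.1); f=F()
    print(round(s,4),round(manip.current_tool_pos()[2]-z0,4),round(f,2))
    if f>base+4.5: break
np.save("s.npy",s); print(manip.current_clock(),manip.current_finger_gap(),manip.current_force())
E
```

```text
off buffer -4.858049433344005
-6.172225159154453 21.9667
0.0963 0.0964 -4.35
0.0956 0.0955 -5.41
0.0949 0.0948 -5.27
0.0942 0.0941 -6.02
0.0935 0.0934 -4.37
0.0928 0.0928 -4.67
0.0921 0.0922 -3.15
0.0914 0.092 3.31
24.7667 0.012990304657683357 [-4.66244901 -0.53347509  3.31021309]
```

```bash
python3 - <<'E'
from h import *
g=np.load("g.npy"); z0=g[2]; s=float(np.load("s.npy"))
F=lambda:np.mean([manip.current_force()[2] for _ in range(4)])
f=F()
while f<11 and s>.088:
    s-=.0004; manip.servo_line(g+[0,0,s],vel=.01); manip.sleep(.15); f=F(); print(round(s,4),round(manip.current_tool_pos()[2]-z0,4),round(f,2))
for _ in range(5): manip.sleep(.22); print("hold",round(F(),2))
s=.0919
manip.servo_line(g+[0,0,s],vel=.01); manip.sleep(.2); print("relaxed",manip.current_force(),manip.current_tool_pos()[2]-z0,manip.current_clock())
E
```

```text
0.091 0.0918 6.99
0.0906 0.0917 8.85
0.0902 0.0917 9.77
0.0898 0.0916 12.55
hold 11.47
hold 12.09
hold 12.72
hold 12.12
hold 13.54
relaxed [-2.38047362e+00 -2.82462304e-03  4.28918422e+00] 0.09198733673432943 28.0083
```

Push test held about 12 N for a second with no slip. Release and retreat.

```bash
python3 - <<'E'
from h import *
g=np.load("g.npy")
manip.servo_line(g+[0,0,.0922],vel=.01); manip.sleep(.2); print(manip.current_force())
effector.open_jaws(); manip.sleep(.2); print(manip.current_finger_gap(),manip.current_force())
manip.servo_line(g+[0,0,.19],vel=.1); manip.sleep(.5); print(manip.current_force(),manip.current_clock())
im=viewer.get_image("scene")[:,:,::-1]; cv2.imwrite("pics/end.png",im)
E
```

```text
[-3.16375322  0.38303163  0.37857456]
0.0918481050287737 [-0.82487749  0.17946853 -0.40437546]
[0.69386181 0.11495673 0.14834287] 31.5917
```

View pics/end.png

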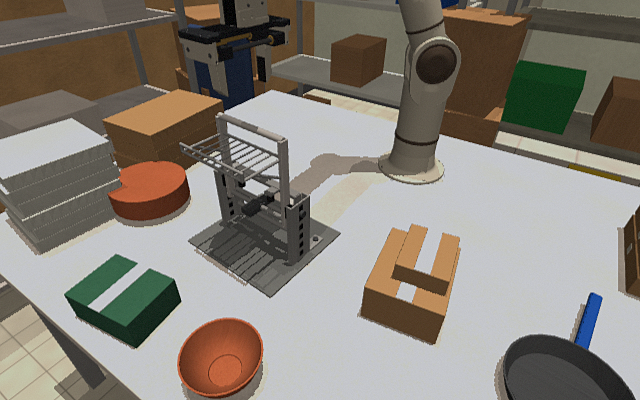

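The section stays raised: its bar is now at about (252,125), and the pawl at (258,203) sits on the rung. The gripper is clear and the other stock has not moved.

```bash
python3 -c "
from bench import manip
print(manip.hand_in())"
```

```text
the job is handed in; nothing more can be done
None
```

The shelf hangs by its pawl on the upper rung, raised about 92 mm; it held a push of about 12 N for a second, was let go, nothing else moved, and the job was handed in after about 32 s (no verdict was shown).

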